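Slide the clamp crate home into its stall

ROBOT

A 6-joint arm with a two-finger parallel gripper is mounted at the origin on the work surface. World frame = base frame: x ahead of the robot, y to its left, z up, the work surface at z = 0. Lengths are in m, angles in rad, forces in N, time in s.
With the tool pointing down it reaches from about 0.275 to 0.875 m from the base axis. Payload 12.5 kg.
Tool frame: the origin (TCP) lies on the centre line of the jaws, within the pads' length; the fingertips stand r.finger_overhang ahead of it and the grasp point (between the pads) lies 3 mm ahead of it (r.finger_overhang is the distance from the TCP to the fingertips, in m); z points along the fingers, y is the direction in which the jaws open and shut (so a half turn about z gives the same grasp; the last joint's range is limited). The gripper opens to 85 mm and grips with 20 to 120 N. Pads are 22 mm wide; open, the fingers measure 114 mm over their backs; the gripper's body (76 mm by 85 mm) begins 54 mm behind the grasp point. The pads swing forward as they close: fully open they stand 13 mm farther back than shut.
Start: joints at [1.146, 0.351, 1.652, -0, 1.139, -0.085], TCP at [0.183, 0.519, 0.22] pointing down, gripper open.
Joint ranges: [-2.75, 2.75], [-0.79, 2.1], [0.01, 2.65], [-1.57, 4.71], [0.07, 3.14], [-2.87, 2.87]. Speed limits (rad/s): [2.22, 2.22, 2.79, 3.14, 3.14, 3.14].

INTERFACE

Orientations are given as a unit quaternion [x, y, z, w].
In Python, from cell import r, optics gives the robot as it stands. The module is installed in compiled form; this text tells all that it offers. Calls block until the motion is done:
- r.move_to(position, orientation): joint-space move of the TCP to a pose.
- r.move_linear(position, rot=None, vel=0.15): straight line of the TCP; rot=None keeps the orientation; vel is the mean speed in m/s.
- r.set_joints(angles): joint-space move.
- r.set_gripper(opening, squeeze=None): opening from 0.0 (shut) to 1.0 (fully open); squeeze is the grip in N (None keeps the last); returns when the fingers have stopped.
- r.sleep(seconds).
- r.inverse_kinematics(position, orientation): joint angles nearest the present ones, or None.
- optics.get_image(name): name is "side" or "top" or "wrist"; returns a dict with "pixels" (480x640x3 uint8, red, green, blue), "depth" (480x640 float32, m along the optical axis (not along the pixel's ray), 0 where there is no reading), "fx", "fy", "cx", "cy" (pixels), "camera_from_world" (4x4, takes a point from world to camera coordinates); the wrist camera has in their place "mount" (4x4, takes a point from camera to tool coordinates, whose origin is the TCP and whose axes are the flange's). Camera axes: x right, y down, z forward; pixel columns grow to the right and rows downward; lengths in m; the calibration is good to about 2 mm. A picture is of the moment at which its call begins: read the wrist's pose just before it.
A pose or a line that the arm cannot do raises r.PlanningError and nothing moves.
- r.hand_in(): hands the job in, once; it reports no verdict.
Readings, each from a call of its own:
- r.current_t(): time.
- r.current_q(): joint angles.
- r.current_qvel(): joint speeds.
- r.current_effort(): joint torques, N m.
- r.current_tool_pos(): TCP position.
- r.current_ee_rot(): TCP orientation.
- r.current_contact_force(): force on the tool from outside, world axes, zero at the start.
- r.current_torque(): the same for the moment, N m.
- r.current_opening(): opening from 0.0 (shut) to 1.0 (fully open).
Only numpy, scipy, OpenCV 4.12 (cv2) and the standard library are available. Lean on these libraries where they do the work, as an engineer would, in place of code of your own. Each camera call takes 0.05 s, during which the arm holds its last target. There are 200 camera calls.

TASK

The tall crate of bar clamps has been left out on the bench: push it into the empty stall of the plywood rack until it stands square and fully home against the stall's back board, then draw clear of it. It is heavy and tips easily, so push with the fingers low down, near its base, and slide it steadily without ramming it. Do not grip or lift the crate or the clamps in it, and leave the other things on the bench alone.

Things in the scene. Friction and masses are not known exactly. Their poses are not given: they have to be found in the camera images.
- crate: The tall crate to push: loose plywood box, 2.1 to 3 kg, 100 mm deep (its x), 170 wide (its y), 190 tall, on two 12 mm runners flush with its sides. Four steel bar clamps are packed tight in it and move with it; they stand up to 345 mm above the bench. Origin: centre of its underside, on the bench. x points to the stalls. Starts 110 to 160 mm short of home, up to 30 mm off line and 0.2 rad askew to the stall.
- crate_front (a point): A point of the crate: middle of its front face (the flat side towards the robot, at x = -50 mm of the crate), 45 mm above the bench; axes as the crate's. The board is flat over the full 170 mm width, from 12 mm to 190 mm above the bench. Level pushes need 10 to 20 N; the crate slides when pushed within about 70 mm of the bench and tips when pushed above about 110 mm.
- stall: The empty stall, fixed: an open-fronted, open-topped, floorless plywood bay with a back board 120 mm tall and two side cheeks 110 mm tall. Origin: on the bench, where the centre of the crate's underside stands when it is home. x points into the stall, away from the robot, y to the left, z up. The back board's inner face is at x = +50 mm.
- stall_mouth (a point): Middle of the empty stall's mouth, on the bench between the front edges of the two cheeks, 15 mm in front of the stall's origin (x = -15 mm); axes as the stall's. The cheeks' inner faces are 102 mm to either side (17 mm free on each side of the crate), each 15 mm thick. At home the crate's front stands 35 mm proud of the cheeks.
- stall_full: The other stall, the same shape and size as the empty one and right beside it, to its left or to its right (centres 236 mm apart), holding the crate of offcuts. Fixed. Origin as for the empty stall.
- offcuts: Bystander: a lower open plywood crate, 100 x 165 x 130 mm, full of wooden offcuts up to 240 mm tall, standing in the other stall. Loose. Origin: centre of its underside.
- glue: Bystander: a white glue bottle, 62 mm in diameter, 195 mm tall with its nozzle, standing on the bench in front of the other stall. Loose. Origin: centre of its underside.
- mallet: Bystander: a wooden mallet lying on the bench to the left, about 310 mm long, 75 mm tall. Loose. Origin: on the bench under the middle of its length.
- plane: Bystander: a small hand plane on the bench to the right, 165 x 45 mm, 65 mm tall. Loose. Origin: centre of its sole.
There are look-alikes about, which are no part of the job. Leave any purple or turquoise look-alike of the stall alone.

How it is judged:
At the end, for the whole second after the job is handed in: The crate stands upright and at rest on the bench in the empty stall, its back within 8 mm of the back board and within 0.06 rad of square to it, and the offcut crate, glue bottle, mallet and plane are within 20 mm of where they were (x of crate in the frame of stall between -0.008 and 0.004 m and y of crate in the frame of stall between -0.02 and 0.02 m and angle between the x axis of crate and the x axis of stall, either way round below 0.06 rad and angle between crate's own z axis and vertical below 0.03 rad and height (world z) of crate below 0.004 m and linear speed of crate below 0.01 m/s and distance of each of offcuts, glue, mallet, plane from where it was at the start of the episode below 0.02 m); the robot touches nothing.
It fails at once if the crate is tipped by more than 0.1 rad (angle between crate's own z axis and vertical above 0.1 rad).
It fails at once if the crate is lifted off the bench (its underside's centre more than 12 mm up) (height (world z) of crate above 0.012 m).
It fails at once if the crate, its rim or its clamps are pushed or gripped with the fingers high up (grasp point over 120 mm above the bench while they press on it) (contact force between the fingers and crate above 1.5 N and height (world z) of the grasp point above 0.12 m).
It fails at once if the crate is rammed (moves faster than 0.3 m/s) (linear speed of crate above 0.3 m/s).
It fails at once if a bystander (offcut crate, glue bottle, mallet, plane) is moved by more than 20 mm (distance of any of offcuts, glue, mallet, plane from where it was at the start of the episode above 0.02 m).
It also fails if it takes over 45 s, if anything falls off the work surface, if the arm or the gripper's body presses on something with over 40 N, if the wrist force passes 120 N, or if a joint passes its speed limit or range.

## Working session

There is one attempt and no reset: what is moved stays moved. The work goes in short steps, each a Python script; the robot and the scene stay as the last script left them, time stands still between calls to the robot, and variables do not carry over. Pictures are saved under pics/ and viewed, about 8 in all and at most 12, crops included, and the job is handed in when it is done.

```bash
mkdir -p pics; cat > h.py <<'E'
import numpy as np, cv2
from cell import r, optics
def snap(n):
    im=optics.get_image(n); return im
def world(im):
    d=im["depth"]; v,u=np.mgrid[:480,:640]
    P=np.stack([(u-im["cx"])/im["fx"]*d,(v-im["cy"])/im["fy"]*d,d,np.ones_like(d)],-1)
    W=(P@np.linalg.inv(im["camera_from_world"]).T)[...,:3]; W[d==0]=np.nan
    return W
def save(im,f): cv2.imwrite("pics/"+f,cv2.cvtColor(im["pixels"],cv2.COLOR_RGB2BGR))
E
python3 - <<'E'
from h import *
for n in("top","side"):
    im=snap(n); save(im,n+"0.png"); np.savez(n+"0.npz",**im)
    print(n,np.linalg.inv(im["camera_from_world"]).round(3).tolist(),im["fx"])
print(r.current_t(),r.finger_overhang,r.current_ee_rot(),r.current_contact_force())
E
```

```text
top [[0.01, -0.998, 0.058, 0.376], [-1.0, -0.01, -0.003, 0.071], [0.003, -0.058, -0.998, 1.798], [0.0, 0.0, 0.0, 1.0]] 595.0035301414994
side [[0.775, -0.336, 0.535, -0.165], [-0.631, -0.383, 0.674, -0.778], [-0.021, -0.86, -0.509, 0.697], [0.0, 0.0, 0.0, 1.0]] 514.2009482951399
0.1 0.022 [ 1.69102905e-01  9.85598257e-01 -5.14167366e-04 -1.40600432e-04] [-0.40506545 -0.71900124  0.40242148]
```

View pics/top0.png

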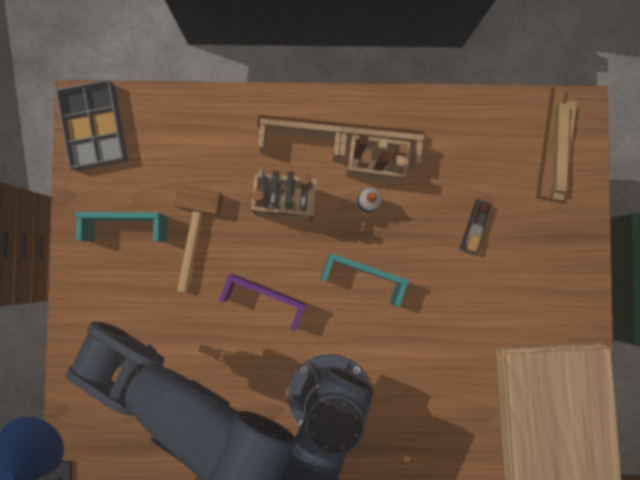

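View pics/side0.png

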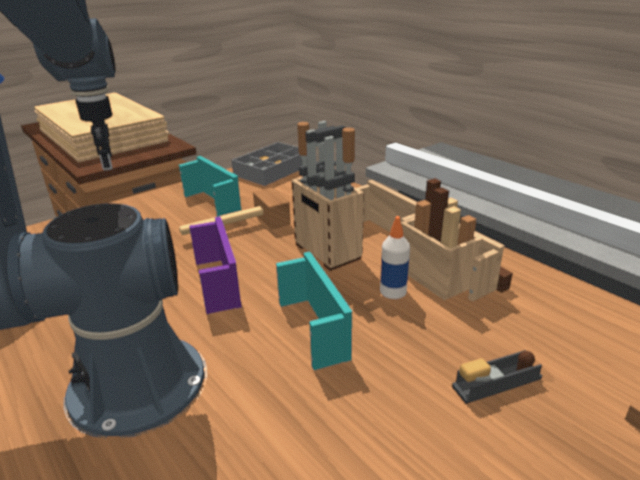

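The top view shows the crate with dark clamps at about (284,195) and the empty plywood stall behind it, mouth about (298,145). The full stall, with the offcuts, is to its right at (380,155). The glue is at (369,200), the mallet at (195,215) and the plane at (477,227). Candidates for the stall are the plywood bay at (298,140), turquoise at (120,222), turquoise at (365,275) and purple at (262,300). I choose the plywood bay, and the side view agrees. Next I measure from the depth data.

```bash
python3 - <<'E'
from h import *
im=dict(np.load("top0.npz")); W=world(im); np.save("W0.npy",W)
def box(name,u0,u1,v0,v1,z0,z1):
    w=W[v0:v1,u0:u1]; m=(w[...,2]>z0)&(w[...,2]<z1); p=w[m]
    (c,s,a)=cv2.minAreaRect((p[:,:2]*1000).astype(np.float32))
    print(name,len(p),"z",np.percentile(p[:,2],[5,50,95]).round(3),"c",np.round(c,1),"size",np.round(s,1),"ang",round(a,2)); return p
box("bench",220,250,180,200,-.05,.05)
box("crate rim",235,330,155,230,.17,.205)
box("crate+clamps",235,330,155,230,.15,.4)
box("stall all",240,345,105,165,.09,.13)
box("rack",240,440,105,175,.09,.125)
box("glue",350,390,180,225,.03,.3)
box("teal",318,415,245,310,.05,.2)
box("purple",215,310,265,335,.05,.2)
box("mallet",165,230,180,295,.01,.2)
# rows: back board top as line
for nm,(u0,u1,v0,v1) in dict(back=(270,420,112,140),).items():
    w=W[v0:v1,u0:u1]; p=w[(w[...,2]>.112)&(w[...,2]<.13)]
    l=cv2.fitLine(p[:,:2].astype(np.float32),cv2.DIST_HUBER,0,.01,.01).ravel(); print(nm,len(p),l.round(4))
s=cv2.cvtColor(im["pixels"],cv2.COLOR_RGB2BGR)[100:235,230:440]
cv2.imwrite("pics/crop.png",cv2.resize(s,None,fx=3.8,fy=3.8,interpolation=cv2.INTER_CUBIC))
z=np.nan_to_num(W[100:235,230:440,2]); 
for v in range(108,170,4): print(v,(W[v,254:350:3,2]*1000).round().tolist())
E
```

```text
bench 595 z [-0.007 -0.     0.008] c [612.3 293. ] size [64.  89.7] ang 0.89
crate rim 569 z [0.178 0.189 0.197] c [577.7 136.8] size [170.1 102. ] ang 84.89
crate+clamps 1930 z [0.173 0.237 0.341] c [577.6 136.8] size [170.1 102.2] ang 84.84
stall all 991 z [0.097 0.114 0.124] c [752.8  88.2] size [250.6  83.3] ang 84.34
rack 1975 z [0.096 0.114 0.124] c [722.1 -18.7] size [470.  127.5] ang 83.91
glue 458 z [0.05  0.134 0.183] c [ 601.2 -117.2] size [ 61.7 119.5] ang 64.36
teal 819 z [0.07  0.115 0.126] c [345.7 -92.4] size [234.4  79.9] ang 71.44
purple 849 z [0.068 0.115 0.125] c [279.1 198.3] size [234.8  79.6] ang 68.7
mallet 2053 z [0.021 0.067 0.085] c [464.8 397.4] size [342.9 201. ] ang 3.89
back 879 [ 0.0856  0.9963  0.7745 -0.0139]
108 [1.0, 0.0, -4.0, 0.0, 5.0, -5.0, -1.0, 4.0, -9.0, -7.0, -5.0, -10.0, -6.0, 1.0, -0.0, 4.0, -7.0, -8.0, -0.0, -1.0, 8.0, 4.0, 7.0, 9.0, -2.0, 6.0, 1.0, 1.0, -4.0, 2.0, 4.0, 2.0]
112 [-9.0, -5.0, -2.0, -5.0, 2.0, -1.0, 2.0, -1.0, -3.0, 2.0, 2.0, 2.0, 0.0, -1.0, -1.0, -2.0, 7.0, 1.0, -3.0, 2.0, -1.0, 7.0, -7.0, -4.0, 1.0, 1.0, -5.0, -0.0, 3.0, 
[... 2035 characters left out ...]
 -7.0, -2.0, -0.0, 5.0, -3.0, 7.0, -1.0, -0.0, 4.0, -1.0, 3.0, 1.0, -1.0, 0.0, -3.0, -2.0, 4.0, -5.0, -2.0, 4.0, 12.0, 88.0, 48.0, 94.0, -1.0, -1.0]
160 [6.0, -4.0, -2.0, -6.0, -5.0, 2.0, -3.0, 1.0, -2.0, -11.0, -1.0, -4.0, 4.0, 9.0, -7.0, -0.0, -2.0, -3.0, -7.0, -1.0, -2.0, 2.0, 9.0, 7.0, -1.0, -4.0, 23.0, 28.0, 30.0, 25.0, 1.0, 27.0]
164 [6.0, 3.0, -5.0, 9.0, -4.0, 4.0, -5.0, -0.0, -1.0, -1.0, 2.0, -1.0, 7.0, -2.0, 1.0, 3.0, 2.0, -0.0, 6.0, -4.0, 4.0, -1.0, 3.0, 9.0, -1.0, 2.0, -1.0, 6.0, 1.0, 7.0, 4.0, 54.0]
168 [6.0, 5.0, -4.0, 0.0, 4.0, -2.0, 6.0, 4.0, 4.0, -5.0, 6.0, 9.0, -6.0, -4.0, -3.0, -1.0, 0.0, 4.0, -0.0, -2.0, 3.0, 6.0, -3.0, -0.0, 3.0, -11.0, -2.0, -5.0, 3.0, -4.0, -12.0, 89.0]
```

View pics/crop.png

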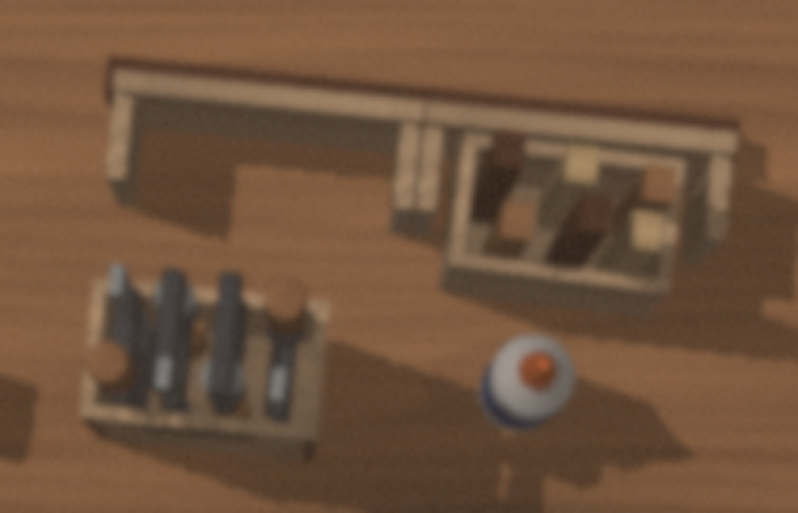

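The crop shows the crate clear in front of the empty stall, with the glue about 100 mm to its right. The crate fit is good at 170 x 102 mm. Next I fit the rack as a whole with its known dimensions.

```bash
cat > fit.py <<'E'
from h import *
from scipy.optimize import minimize
def rackfit(W):
    # both stalls; mask soft-occupancy of wall tops in rack footprint, empty stall frame (x,y,yaw), back thickness t
    w=W[105:175,235:440].reshape(-1,3); w=w[np.isfinite(w).all(1)]
    hi=(w[:,2]>.098)&(w[:,2]<.13); lo=w[:,2]<.02
    def occ(p):
        c,s=np.cos(p[2]),np.sin(p[2]); d=w[:,:2]-p[:2]; X=d[:,0]*c+d[:,1]*s; Y=-d[:,0]*s+d[:,1]*c
        sg=lambda v:1/(1+np.exp(-np.clip(v/.0015,-50,50)))
        rect=lambda x0,x1,y0,y1:sg(X-x0)*sg(x1-X)*sg(Y-y0)*sg(y1-Y)
        o=rect(.05,.05+p[3],-.353,.117)
        for a,b in((.102,.117),(-.117,-.102),(-.134,-.119)): o=np.maximum(o,rect(-.015,.052,a,b))
        use=(hi|lo)&~((Y<-.134)&(X<.045))
        return np.mean(np.where(use,(o-hi)**2,0))
    best=min((minimize(occ,[.707+dx,.1+dy,-.1,.015],method="Nelder-Mead",options=dict(xatol=1e-5,fatol=1e-9,maxiter=2000,initial_simplex=np.array([.707+dx,.1+dy,-.1,.015])+np.vstack([np.zeros(4),np.diag([.01,.01,.03,.004])]))) for dx in(-.01,.01) for dy in(-.01,.01)),key=lambda o:o.fun)
    return best.x,best.fun
def cratefit(W,u0=235,u1=345,v0=100,v1=230,z=(.175,.205)):
    w=W[v0:v1,u0:u1]; p=w[(w[...,2]>z[0])&(w[...,2]<z[1])]
    c,s,a=cv2.minAreaRect((p[:,:2]*1000).astype(np.float32))
    if s[0]<s[1]: a-=90 # long side along y
    a=(a+90)%180-90; a=a-90 if a>45 else (a+90 if a<-45 else a)
    return np.array([c[0]/1000,c[1]/1000,np.deg2rad(a)]),s
E
python3 - <<'E'
from fit import *
W=np.load("W0.npy"); s,f=rackfit(W); c,sz=cratefit(W)
print("stall",s.round(4),f,"crate",c.round(4),sz)
C,S=np.cos(s[2]),np.sin(s[2]); d=c[:2]-s[:2]; print("crate in stall",(d@[C,S]).round(4),(d@[-S,C]).round(4),(c[2]-s[2]).round(4))
from scipy.spatial.transform import Rotation as R
tilt=np.deg2rad(40)
for nm,yaw,x,y in(("pre",c[2],*(c[:2]-.12*np.array([np.cos(c[2]),np.sin(c[2])]))),("home",s[2],*(s[:2]-.05*np.array([C,S])))):
  for k in(0,1):
    ca=np.cos(yaw);sa=np.sin(yaw)
    zt=np.array([ca*np.sin(tilt),sa*np.sin(tilt),-np.cos(tilt)]); yt=np.array([-sa,ca,0])*(1 if k else -1); xt=np.cross(yt,zt)
    q=R.from_matrix(np.stack([xt,yt,zt],1)).as_quat()
    for z in(.06,.25): print(nm,k,z,r.inverse_kinematics([x,y,z],q))
E
```

```text
stall [ 0.7284  0.0995 -0.1013  0.0324] 0.010637830648959406 crate [ 0.5777  0.1368 -0.0891] (170.05799865722656, 101.97833251953125)
crate in stall -0.1537 0.0219 0.0122
pre 0 0.06 [ 0.38212477  0.45143047  2.34575621  3.94684797  0.41668804 -1.95921383]
pre 0 0.25 [ 0.38212477 -0.02702987  2.20874835 -0.77332186  0.43098515  2.66843907]
pre 1 0.06 [0.38212477 0.45143047 2.34575621 3.94684797 0.41668804 1.18237882]
pre 1 0.25 [ 0.38212477 -0.02702987  2.20874835 -0.77332186  0.43098515 -0.47315358]
home 0 0.06 [ 0.14909424  0.63951631  1.87482745  4.38215554  0.16917139 -2.61345637]
home 0 0.25 [ 0.14909424  0.33198125  1.77330847 -0.43586055  0.38681701  2.17147732]
home 1 0.06 [0.14909424 0.63951631 1.87482745 4.38215554 0.16917139 0.52813628]
home 1 0.25 [ 0.14909424  0.33198125  1.77330847 -0.43586055  0.38681701 -0.97011534]
```

```bash
cat >> h.py <<'E'
from scipy.spatial.transform import Rotation as R
def tool(x,y,yaw,tilt,z,k=1,ahead=0.022,fwd=0.011):
    """TCP pose so the fingertip front edge is at (x,y,z); tilt in deg; returns pos,quat"""
    t=np.deg2rad(tilt); h=np.array([np.cos(yaw),np.sin(yaw),0]); u=np.array([0,0,1.])
    zt=h*np.sin(t)-u*np.cos(t); f=h*np.cos(t)+u*np.sin(t)
    yt=np.array([-h[1],h[0],0])*(1 if k else -1)
    return np.array([x,y,z])-ahead*zt-fwd*f, R.from_matrix(np.stack([np.cross(yt,zt),yt,zt],1)).as_quat()
E
python3 - <<'E'
from fit import *
W=np.load("W0.npy"); s,f=rackfit(W)
w=W[105:175,235:440].reshape(-1,3); c,sn=np.cos(s[2]),np.sin(s[2]); d=w[:,:2]-s[:2]; X=d[:,0]*c+d[:,1]*sn; Y=-d[:,0]*sn+d[:,1]*c
for lo,hi in((.03,.09),(-.05,.03),(-.09,-.05)):
    m=(Y>lo)&(Y<hi)&(X>.02)&(X<.09); o=np.argsort(X[m]); b=np.arange(.02,.09,.004)
    print([(round(float(a),3),int(np.median(w[m,2][(X[m]>=a)&(X[m]<a+.004)])*1000)) for a in b if ((X[m]>=a)&(X[m]<a+.004)).sum()>1])
m=(w[:,2]>.085)&(w[:,2]<.125)&(X<.03)&(X>-.012)
print(np.histogram(Y[m],bins=np.arange(-.14,.13,.005)))
m=(w[:,2]>.095)&(w[:,2]<.125)&(((Y>.1)&(Y<.12))|((Y<-.1)&(Y>-.117)))
print("cheek front",np.sort(X[m])[:12].round(4))
for tilt in(25,30,35,45,50,55):
  for k in(0,1):
    o=[]
    for yaw,x,y in((-.09,.42,.15),(-.09,.525,.141),(-.1,.6,.12),(-.1,.67,.105)):
        q=r.inverse_kinematics(*tool(x,y,yaw,tilt,.035,k)); o.append(None if q is None else np.round(q[3:],2).tolist())
    print(tilt,k,o)
E
```

```text
[(0.02, 0), (0.024, 0), (0.028, -1), (0.032, -1), (0.036, 1), (0.04, -2), (0.044, 1), (0.048, 62), (0.052, 118), (0.056, 120), (0.06, 119), (0.064, 118), (0.08, 47), (0.084, 44), (0.088, 42)]
[(0.02, 0), (0.024, 0), (0.028, 0), (0.032, 0), (0.036, 0), (0.04, 0), (0.044, 0), (0.048, 62), (0.052, 118), (0.056, 120), (0.06, 119), (0.064, 117), (0.08, 51), (0.084, 44), (0.088, 43)]
[(0.02, 1), (0.024, 1), (0.028, 1), (0.032, 0), (0.036, 1), (0.04, -1), (0.044, -1), (0.048, 55), (0.052, 109), (0.056, 119), (0.06, 121), (0.064, 118), (0.084, 45), (0.088, 43)]
(array([ 0, 22, 23, 24, 22, 26, 25, 18,  0,  0,  0,  0,  0,  0,  0,  0,  0,
        0,  0,  0,  0,  0,  0,  0,  0,  0,  0,  0,  0,  0,  0,  0,  0,  0,
        0,  0,  0,  0,  0,  0,  0,  0,  0,  0,  0,  0,  0,  0, 31, 25, 24,
        8,  0]), array([-1.40000000e-01, -1.35000000e-01, -1.30000000e-01, -1.25000000e-01,
       -1.20000000e-01, -1.15000000e-01, -1.10000000e-01, -1.05000000e-01,
       -1.00000000e-01, -9.50000000e-02, -9.00000000e-02, -8.50000000e-02,
       -8.00000000e-02, -7.50000000e-02, -7.00000000e-02, -6.50000000e-0
[... 1137 characters left out ...]
[-0.64, 0.2, -0.72]]
35 0 [[4.04, 0.38, -1.98], [4.15, 0.26, -2.23], [4.36, 0.19, -2.53], None]
35 1 [[4.04, 0.38, 1.16], [4.15, 0.26, 0.91], [4.36, 0.19, 0.62], [-1.44, 0.15, 0.08]]
45 0 [[3.83, 0.69, -1.68], [3.76, 0.54, -1.8], [3.73, 0.44, -1.87], [3.76, 0.34, -1.96]]
45 1 [[3.83, 0.69, 1.47], [3.76, 0.54, 1.34], [3.73, 0.44, 1.27], [3.76, 0.34, 1.18]]
50 0 [[3.8, 0.86, -1.58], [3.7, 0.7, -1.71], [3.64, 0.59, -1.77], [3.63, 0.48, -1.82]]
50 1 [[3.8, 0.86, 1.56], [3.7, 0.7, 1.43], [3.64, 0.59, 1.38], [3.63, 0.48, 1.32]]
55 0 [[3.79, 1.03, -1.51], [3.66, 0.86, -1.64], [3.59, 0.74, -1.7], [3.56, 0.63, -1.74]]
55 1 [[3.79, 1.03, 1.63], [3.66, 0.86, 1.5], [3.59, 0.74, 1.44], [3.56, 0.63, 1.4]]
```

The stall fit matches all given sizes: inner face at +50 mm, cheek fronts at -15 mm, cheeks at ±102 to ±117 mm. The crate is 154 mm short, 22 mm off to the left and almost parallel.

Plan: open the fingers across the front face with the tool tilted 45°, so the gripper body stays off the crate. That gives two low contacts and a stable push along a diagonal.

```bash
python3 - <<'E'
from h import *
q0=np.array(r.current_q())
qp=r.inverse_kinematics(*tool(.465,.137+.0095,-.089,45,.045,1)); print(np.round(qp,3))
H=np.array(qp).copy(); H[1]-=.5
H0=H.copy(); H0[0]=1.146
a=q0.copy(); a[1]-=.35
for q in (a,H0,H): r.set_joints(q); print(np.round(r.current_tool_pos(),3))
r.set_joints(qp); print(np.round(r.current_tool_pos(),3),r.current_opening(),r.current_contact_force(),r.current_t())
im=snap("side"); save(im,"side1.png"); im=snap("top"); save(im,"top1.png")
E
```

```text
[0.434 0.51  2.41  3.815 0.602 1.376]
[0.175 0.5   0.408]
[0.255 0.44  0.3  ]
[0.48  0.167 0.3  ]
[0.442 0.149 0.054] 0.9986944759919607 [0.08684266 0.24704578 0.39765932] 6.275
```

View pics/side1.png

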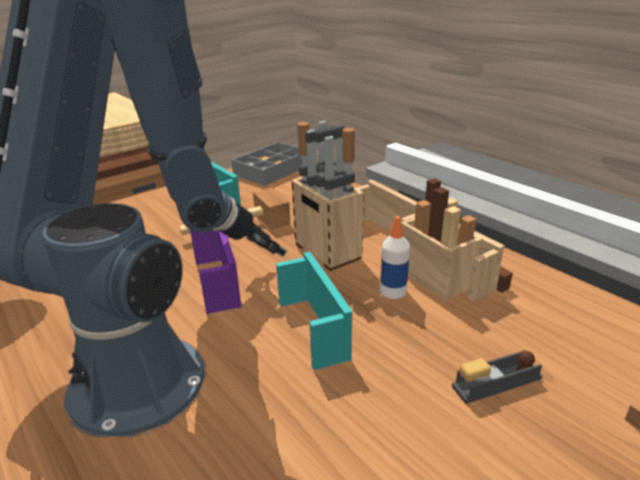

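The side view shows the fingertips at (283,252), low and just short of the crate's front face, with the gripper body clear of the purple look-alike at (213,265). Next I creep to contact, push the first part of the way on the diagonal and re-measure.

```bash
cat >> h.py <<'E'
ST=np.array([.7284,.0995,-.1013])
def s2w(x,y):
    c,s=np.cos(ST[2]),np.sin(ST[2]); return ST[0]+c*x-s*y, ST[1]+s*x+c*y
def go(x,y,yaw,vel=.03,z=.045):  # fingertip middle in stall frame, yaw relative to the stall
    p,q=tool(*s2w(x,y),ST[2]+yaw,45,z,1); r.move_linear(p,q,vel=vel)
def fx():
    f=np.array(r.current_contact_force()); c,s=np.cos(ST[2]),np.sin(ST[2]); return np.round([c*f[0]+s*f[1],-s*f[0]+c*f[1],f[2]],1)
def look(name):
    from fit import cratefit
    im=snap("top"); save(im,name+".png"); W=world(im); c,sz=cratefit(W)
    C,S=np.cos(ST[2]),np.sin(ST[2]); d=c[:2]-ST[:2]
    print(name,"crate in stall",(d@[C,S]).round(4),(d@[-S,C]).round(4),(c[2]-ST[2]).round(4),np.round(sz,1)); return im
E
python3 - <<'E'
from h import *
look("t1")
x0,y0=-.2037,.0213; x=-.225
go(x,y0,.012,vel=.05)
for i in range(20):
    x+=.003; go(x,y0,.012,vel=.03); f=fx()
    if f[0]<-4: break
print("contact x",x,f,r.current_t())
xs=x; 
# diagonal: 18 mm right over 85 mm
for t in np.linspace(.25,1,4):
    go(xs+.085*t, y0-.018*t, .012*(1-t), vel=.035); print(round(xs+.085*t,4),fx())
look("t2"); print(np.round(r.current_tool_pos(),3),r.current_t())
E
```

```text
t1 crate in stall -0.1539 0.0218 0.0117 [169.9 101.2]
contact x -0.16499999999999995 [-10.3   0.3   3.5] 12.4083
-0.1437 [-13.6   2.9   6.1]
-0.1225 [-14.    3.4   5.5]
-0.1012 [-13.    3.9   6.9]
-0.08 [-13.3   4.4   6.2]
t2 crate in stall -0.1272 0.0046 0.0029 [170.4 221.7]
[0.624 0.114 0.052] 15.525
```

```bash
python3 - <<'E'
from h import *
im=snap("top"); W=world(im); save(im,"t2b.png")
c,s=np.cos(ST[2]),np.sin(ST[2]); d=W[...,:2]-ST[:2]; X=d@[c,s]; Y=d@[-s,c]
m=(W[...,2]>.17)&(W[...,2]<.205)&(X<.06)&(abs(Y)<.11)&(np.mgrid[:480,:640][0]<240)
for lo in np.arange(-.09,.1,.02):
    k=m&(Y>lo)&(Y<lo+.02); x=np.sort(X[k]); print(round(lo,2),len(x),x[:3].round(3),x[-3:].round(3))
print("Y",np.sort(Y[m])[:4].round(3),np.sort(Y[m])[-4:].round(3))
a=cv2.imread("pics/t2b.png")[90:290,200:440]; cv2.imwrite("pics/c2.png",cv2.resize(a,None,fx=3,fy=3))
E
```

```text
-0.09 132 [-0.119 -0.118 -0.118] [-0.018 -0.018 -0.017]
-0.07 47 [-0.118 -0.118 -0.118] [-0.021 -0.02  -0.019]
-0.05 61 [-0.244 -0.234 -0.232] [-0.022 -0.02  -0.02 ]
-0.03 132 [-0.229 -0.227 -0.225] [-0.019 -0.018 -0.018]
-0.01 127 [-0.217 -0.217 -0.216] [-0.018 -0.018 -0.017]
0.01 123 [-0.22  -0.22  -0.218] [-0.021 -0.02  -0.019]
0.03 86 [-0.226 -0.226 -0.224] [-0.02  -0.02  -0.018]
0.05 47 [-0.119 -0.118 -0.118] [-0.02  -0.019 -0.017]
0.07 143 [-0.119 -0.119 -0.118] [-0.019 -0.019 -0.018]
0.09 0 [] []
Y [-0.081 -0.08  -0.08  -0.08 ] [0.09 0.09 0.09 0.09]
```

View pics/c2.png

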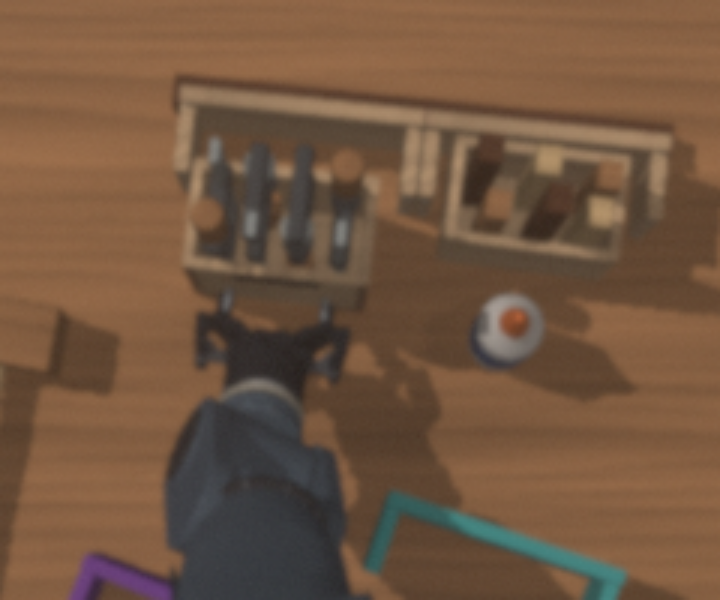

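```bash
python3 - <<'E'
from h import *
print(r.current_tool_pos(),r.current_ee_rot(),fx())
p,q=tool(*s2w(-.08,.0033),ST[2],45,.045,1); print(p,q)
c,s=np.cos(ST[2]),np.sin(ST[2])
for n in("top","side"):
    im=snap(n); W=world(im); d=W[...,:2]-ST[:2]; X=d@[c,s]; Y=d@[-s,c]; Z=W[...,2]
    for y0,y1 in((-.082,-.06),(-.06,-.035),(-.03,.03),(.035,.065),(.065,.09)):
        o=[]
        for z in np.arange(.01,.19,.02):
            m=(Y>y0)&(Y<y1)&(Z>z)&(Z<z+.02)&(X>-.16)&(X<-.09); o.append((round(float(z),2),int(m.sum()),round(float(np.median(X[m]))*1000) if m.sum()>2 else None))
        print(n,y0,o)
E
```

```text
[0.62432135 0.11404629 0.05200499] [ 0.04559516  0.92336535 -0.01903846  0.38072963] [-12.7   4.5   6.5]
[0.62592893 0.11323298 0.05277817] [ 0.04677449  0.92269472 -0.01937463  0.38219266]
top -0.082 [(0.01, 5, -118), (0.03, 6, -118), (0.05, 5, -117), (0.07, 8, -117), (0.09, 7, -117), (0.11, 20, -151), (0.13, 10, -117), (0.15, 4, -117), (0.17, 27, -113)]
top -0.06 [(0.01, 3, -117), (0.03, 5, -116), (0.05, 7, -118), (0.07, 22, -122), (0.09, 40, -142), (0.11, 36, -150), (0.13, 10, -117), (0.15, 7, -117), (0.17, 22, -115)]
top -0.03 [(0.01, 19, -118), (0.03, 15, -117), (0.05, 18, -118), (0.07, 19, -117), (0.09, 19, -117), (0.11, 36, -118), (0.13, 22, -117), (0.15, 40, -118), (0.17, 67, -115)]
top 0.035 [(0.01, 4, -121), (0.03, 6, -118), (0.05, 11, -118), (0.07, 27, -125), (0.09, 41, -140), (0.11, 36, -152), (0.13, 12, -118), (0.15, 15, -118), (0.17, 31, -113)]
top 0.065 [(0.01, 5, -118), (0.03, 9, -118), (0.05, 6, -118), (0.07, 9, -118), (0.09, 16, -118), (0.11, 21, -152), (0.13, 13, -118), (0.15, 14, -118), (0.17, 42, -111)]
side -0.082 [(0.01, 75, -111), (0.03, 79, -112), (0.05, 75, -113), (0.07, 76, -112), (0.09, 91, -113), (0.11, 107, -113), (0.13, 78, -112), (0.15, 87, -111), (0.17, 95, -112)]
side -0.06 [(0.01, 35, -115), (0.03, 38, -115), (0.05, 38, -115), (0.07, 84, -121), (0.09, 56, -116), (0.11, 56, -115), (0.13, 41, -115), (0.15, 46, -115), (0.17, 62, -114)]
side -0.03 [(0.01, 70, -115), (0.03, 88, -115), (0.05, 3, -116), (0.07, 10, -115), (0.09, 91, -115), (0.11, 94, -115), (0.13, 99, -116), (0.15, 98, -116), (0.17, 135, -115)]
side 0.035 [(0.01, 34, -115), (0.03, 38, -116), (0.05, 1, None), (0.07, 3, -138), (0.09, 33, -115), (0.11, 39, -115), (0.13, 45, -116), (0.15, 47, -116), (0.17, 52, -115)]
side 0.065 [(0.01, 30, -116), (0.03, 24, -116), (0.05, 0, None), (0.07, 0, None), (0.09, 13, -115), (0.11, 35, -116), (0.13, 35, -115), (0.15, 34, -115), (0.17, 43, -116)]
```

The crate is upright, square to the stall and 4.5 mm off line, 68 mm short of home. The open fingertips sit farther back than nominal, so contact is at about 70 mm. I back off, drop 25 mm and push the rest of the way with force monitoring.

```bash
python3 - <<'E'
from h import *
y=.0033; z=.020
go(-.095,y,0,.05); go(-.095,y,0,.05,z=z); print("free",fx(),np.round(r.current_tool_pos(),3))
go(-.083,y,0,.04,z=z); print(fx())
for x,yy in((-.065,.001),(-.045,-.001),(-.025,-.001)):
    go(x,yy,0,.03,z=z); print(x,fx())
while x<0:
    x+=.002; go(x,yy,0,.02,z=z); f=fx(); print(round(x,4),f)
    if f[0]<-28: break
c,s=np.cos(ST[2]),np.sin(ST[2]); im=snap("top"); save(im,"t3.png"); W=world(im); d=W[...,:2]-ST[:2]; X=d@[c,s]; Y=d@[-s,c]
for a,b in((.035,.045),(.17,.205)):
    m=(W[...,2]>.17)&(W[...,2]<.205)&(abs(Y)<.1)&(X<.06)&(X>-.06)
for lo in(-.08,-.04,0,.04,.07):
    k=m&(Y>lo)&(Y<lo+.015); v=np.sort(X[k]); print(lo,v[:2].round(3),v[-3:].round(3))
print(np.sort(Y[m])[[2,-3]].round(3),r.current_t())
E
```

```text
free [ 0.3  0.2 -0.3] [0.611 0.115 0.028]
[-0.  -0.2  0. ]
-0.065 [-15.    1.5   8.3]
-0.045 [-15.3   2.4   9.5]
-0.025 [-16.2   1.    9.7]
-0.023 [-16.5   0.6   9. ]
-0.021 [-16.9   0.6   9.2]
-0.019 [-16.5   0.1   9.4]
-0.017 [-15.8   0.9   8.8]
-0.015 [-16.7   0.3   9.8]
-0.013 [-17.1   1.3   8.9]
-0.011 [-25.6   0.3  13.7]
-0.009 [-46.1  -2.8  28.4]
-0.08 [-0.051 -0.051] [0.049 0.049 0.049]
-0.04 [-0.051 -0.051] [0.049 0.049 0.051]
0 [-0.051 -0.051] [0.047 0.049 0.05 ]
0.04 [-0.051 -0.05 ] [0.049 0.049 0.05 ]
0.07 [-0.052 -0.052] [0.048 0.048 0.05 ]
[-0.084  0.085] 21.6667
```

Force jumped at the back board from 17 N to 46 N, and the crate reads home and square. Now I draw clear straight back, lift away and verify.

```bash
python3 - <<'E'
from h import *
go(-.03,-.001,0,.05,z=.020); go(-.1,-.001,0,.1,z=.03); 
q=np.array(r.current_q()); q[1]-=.5; r.set_joints(q); q[0]=1.0; r.set_joints(q); r.sleep(.3)
im=look("t4"); save(im,"fin_top.png")
c,s=np.cos(ST[2]),np.sin(ST[2]); W=world(im); d=W[...,:2]-ST[:2]; X=d@[c,s]; Y=d@[-s,c]; Z=W[...,2]
m=(Z>.17)&(Z<.205)&(abs(Y)<.1)&(X<.08)&(X>-.08)
for lo in(-.08,-.04,0,.04,.07):
    k=m&(Y>lo)&(Y<lo+.015); v=np.sort(X[k]); print(lo,v[:2].round(3),v[-3:].round(3))
W0=np.load("W0.npy")
for n,(u0,u1,v0,v1,a,b) in dict(offcuts=(340,425,130,180,.135,.3),glue=(350,390,180,225,.08,.3),mallet=(170,225,180,295,.03,.2),plane=(455,495,195,260,.02,.1)).items():
    f=lambda W:np.nanmedian(W[v0:v1,u0:u1][(W[v0:v1,u0:u1,2]>a)&(W[v0:v1,u0:u1,2]<b)],0)
    print(n,((f(W)-f(W0))*1000).round(1))
print(fx(),r.current_t(),np.round(r.current_tool_pos(),3))
im=snap("side"); save(im,"fin_side.png")
E
```

```text
t4 crate in stall -0.0008 0.001 0.005 [170.5 103. ]
-0.08 [-0.051 -0.051] [0.048 0.048 0.048]
-0.04 [-0.052 -0.05 ] [0.049 0.05  0.051]
0 [-0.051 -0.051] [0.049 0.049 0.049]
0.04 [-0.051 -0.051] [0.049 0.049 0.049]
0.07 [-0.053 -0.051] [0.048 0.049 0.05 ]
offcuts [-1.2  0.6 -0.4]
glue [-0.2 -0.2 -0.4]
mallet [ 0.   0.1 -0.1]
plane [-0.   0.   0.4]
[0.1 0.9 0.1] 26.3917 [0.359 0.538 0.36 ]
```

View pics/fin_side.png

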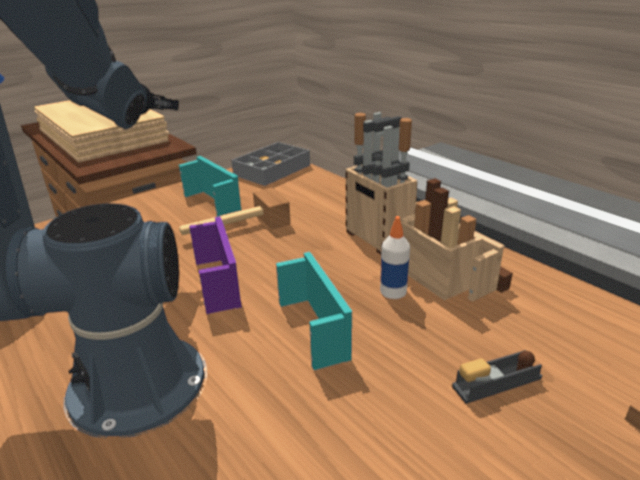

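The side view shows the crate upright in the stall at (380,205), the bystanders undisturbed and the arm well clear.

```bash
python3 -c "
from cell import r
r.hand_in(); print(r.current_t())"
```

```text
the job is handed in; nothing more can be done
the job is handed in; nothing more can be done
```

The crate is fully home in the empty plywood stall and standing square. I pushed it with open fingers in two stages, stopped when the back board took the load (17 N rising to 46 N), drew clear and handed in.

**Last checks:** in the stall's frame the crate measured x = -0.8 mm, y = +1.0 mm and 0.005 rad askew, and it looked upright. The bystanders shifted by no more than about 1 mm, which is measurement noise. The arm touched nothing, and the job took about 26 s.

**What disagreed:** the open fingertips sat about 38 mm farther back along the push than my model assumed. The first stage therefore pushed at about 70 mm height instead of 45 mm. The crate stayed upright, and I lowered the fingers 25 mm for the rest.

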